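# Raise the finishing booth's sash to its pointer

### The arm

A 6-joint arm with a two-finger parallel gripper is mounted at the origin on the work surface. World frame = base frame: x ahead of the robot, y to its left, z up, the work surface at z = 0. Lengths are in m, angles in rad, forces in N, time in s.
With the tool pointing down it reaches from about 0.3 to 0.825 m from the base axis. Payload 5.4 kg.
Tool frame: the origin (TCP) lies between the finger pads; the fingertips stand 22 mm ahead of it and the grasp point (between the pads) lies 3 mm ahead of it (nose_length is the z of the fingertips in the tool frame, in m); z points along the fingers, y is the direction in which the jaws open and shut (so a half turn about z gives the same grasp; the last joint's range is limited). The gripper opens to 92 mm and grips with 3 to 60 N. Pads are 20 mm wide; open, the fingers measure 128 mm over their backs; the gripper's body (75 mm by 189 mm) begins 69 mm behind the grasp point.
Start: joints at [-1.326, 0.158, 1.597, -0, 1.386, -0.21], TCP at [0.253, -0.517, 0.237] pointing down, gripper open.
Joint ranges: [-2.91, 2.91], [-0.94, 2.29], [0.18, 2.7], [-1.29, 4.43], [0.17, 2.64], [-3, 3]. Speed limits (rad/s): [2.57, 2.57, 3.14, 3.14, 3.14, 3.14].

### API

Orientations are given as a unit quaternion [w, x, y, z].
In Python, from plant import get_obs, grab_frame, camera_model, finish_job, boxes_of, trace, nose_length gives the robot as it stands.
- The arm moves only by the tool apply_moves, never from a script. Its arguments are lists of equal length, an entry for each row: "linear": the shift along the world's x, y, z in m, a list of three; "spin": the turn about the world's z in rad; "claw": the opening, from 0 (shut) to 1 (fully open). A call has 1 to 12 rows; each row shifts and turns the pose as measured when the row begins; what a row does not reach is not made up. A row lasts 1/10 s, in which the tool goes at most 50 mm and 8.59 degrees, less where a joint would pass 70% of its speed; a pose out of reach is approached as far as the arm can. A call is refused whole if a number of a shift passes 0.05 or a number of a turn 0.15, either way. A call with a gripper value outside its range is refused whole. The fingers move at their own pace and stop on an object; the grip force is fixed at half the most. Time passes only in rows, so rows that do not move let the fingers close. It gives the time, the measured TCP pose, the force and the opening at its end, in the units of the state.
- get_obs(): the state, without advancing time (a new reading comes with each control period).
- grab_frame(name): name is "side" or "top" or "wrist"; returns (picture, depth): 420x560x3 uint8, blue, green, red; 420x560 float32, m along the optical axis (not along the pixel's ray), 0 where there is no reading.
- camera_model(name): a dict with "fx", "fy", "cx", "cy" (pixels), "origin" and "rotation" of the camera in the world. Camera axes: x right, y down, z forward; pixel columns grow to the right and rows downward; lengths in m; the calibration is good to about 2 mm. A picture is of the moment at which its call begins: read the wrist's pose just before it. camera_model takes no time and is no camera call; for the wrist camera it gives the pose at the moment of the call.
- finish_job(): hands the job in, once; it reports no verdict.
Trained networks look in the newest picture that a camera, given by its name, has taken for a name from the list of things; names that differ only in an ending like _2 or _b are one class to them, and where a whole thing is asked for, a point or a joint stands for the part that bears it (a point fixed in the world has none). Each returns a list of dicts, best first, with "score" (0 to 1); they miss things now and then, are a little off and sometimes report something else, mostly with a low value. They report only what shows in the picture. A call takes as long as a camera call.
- boxes_of(query, camera): "centre" ([x, y, z] in m, in world coordinates, good to about 4 mm: the middle of the surface that is visible of it).
- trace(query, camera): "mask" (420x560 bool, what is visible of it).
The state is a dict: "time_s": time; "joint_positions": joint angles; "qvel": joint speeds; "joint_torque": joint torques, N m; "position": TCP position; "eef_rot": TCP orientation; "wrist_force": force on the tool from outside, world axes, zero at the start; "ft_torque": the same for the moment, N m; "gripper_width": opening from 0.0 (shut) to 1.0 (fully open).
Only numpy, scipy, OpenCV 4.12 (cv2) and the standard library are available. Lean on these libraries where they do the work, as an engineer would, in place of code of your own. Each camera call takes 0.05 s, during which the arm holds its last target.

### The job

Open the finishing booth for work: with the fingertips, push its counterweighted sliding window up from beneath the lip until the lip's underside is level with the tip of the pointer on the side rail, then move clear. Do not pinch the lip or press on its top, and leave the pointer and everything standing about where they are.

Things in the scene. Friction and masses are not known exactly. Their poses are not given: they have to be found in the camera images.
- sash (a joint): how far the sliding window has moved up its sloping rails from its lowest place, m: 0 lowest, 0.16 at the top stop. A counterweight balances it, so it stays wherever it is left; pushing it takes about 3 N along the slope, plus some 1 N at 100 mm/s. Below the lip is open space, except for the sill: its top front edge is 30 mm down the slope from the lip's underside at 0.
- lip_edge (a point): middle of the lower outer edge of the window's lip, a flat aluminium bar 374 mm long standing 36 mm out of the clear window along its lower end. Axes: x up the slope (travel; 50 degrees to level, rising away from the robot), y along the lip to its left end, z square out of the window (to the robot and up). The lip fills x 0 (underside) to 12 mm, y -187 to 187, z -36 to 0 mm.
- pointer_tip (a point): sharp inner end of the brass pointer, a 22 x 41 x 10 mm plate with a round dark screw, clamped on the right-hand rail (-y end), aimed at the window. Axes as lip_edge. The window is at the right height when lip_edge and pointer_tip have the same x in this frame. At the start the pointer is higher up the slope. The tip lies 8 mm nearer the pane than lip_edge.
- pointer (a joint): place of the pointer along its rail, m; equals the value of joint sash at which the lip's underside is level with its tip. It is clamped (20 N) and must not be moved.
- booth: the plywood finishing booth, fixed, 460 mm wide, 310 mm deep, 323 mm high; origin at bench level under the middle of the sill's front edge; x into the booth, y left, z up. The sill's top is 70 mm up; the sloping front, with a rail 40 mm wide at each side, begins there. Its floor board, 18 mm thick, reaches 120 mm out towards the robot.
- wax_tin: bystander: flat steel tin 60 mm across, 35 mm high, on the front board, near one end of it; origin under its centre
- oil_bottle: bystander: amber bottle 52 mm across, 100 mm high, on the front board, near the other end (they may change ends); origin under its centre
- turned_bowl: bystander: pale wooden bowl 124 mm across, 55 mm high, on the turntable in the booth; origin under its centre
- walnut_bowl: bystander: dark wooden bowl 130 mm across, 45 mm high, on the bench to the left; origin under its centre
- sanding_block: bystander: cork block 100 x 60 x 34 mm on the bench to the right; origin under its centre
- mallet: bystander: wooden mallet 240 mm long, head 70 mm thick, lying on the bench to the right; origin on the bench near the middle of its length
- spindle: bystander: turned wooden finial 50 mm across, 100 mm high, standing on the bench to the left; origin under its centre

How it is judged:
On the way:
1. the fingers push the lip and the window goes up (contact force between the fingers and sash_c4 above 0.5 N and velocity of joint sash above 0.003 m/s), for 0.1 s.
At the end, for the whole second after the job is handed in: the lip's underside is within 8 mm (along the slope) of the pointer's tip, the window at rest (x of lip_edge in the frame of pointer_tip between -0.008 and 0.008 m and velocity of joint sash between -0.005 and 0.005 m/s); the robot touches nothing.
It fails at once if the lip is pinched or pressed from above (contact force between the fingers and sash_c5 above 2 N).
It fails at once if the pointer is moved by more than 4 mm (distance of pointer_tip from where it was at the start of the episode above 0.004 m).
It fails at once if a bystander is moved by more than 20 mm (distance of any of wax_tin, oil_bottle, turned_bowl, walnut_bowl, sanding_block, mallet, spindle from where it was at the start of the episode above 0.02 m).
It also fails if it takes over 35 s, if anything falls off the work surface, if the arm or the gripper's body presses on something with over 40 N, if the wrist force passes 120 N, or if a joint passes its speed limit or range.

## Working session

There is one attempt and no reset: what is moved stays moved. The work goes in short steps, Python scripts to look and compute and a tool call to move; the robot and the scene stay as the last step left them, time stands still between calls to the robot, and variables do not carry over. Pictures are saved under pics/ and viewed, and the job is handed in when it is done.

Besides the shell and the picture viewer there is one more tool, called by a JSON object that holds its "method" and its "body", one argument or row to a line. apply_moves: Moves the arm, as the interface text tells. Its arguments: {"type":"object","properties":{"linear":{"type":"array","items":{"type":"array","items":{"type":"number"}}},"spin":{"type":"array","items":{"type":"number"}},"claw":{"type":"array","items":{"type":"number"}}},"required":["linear","spin","claw"]}

```bash
mkdir -p pics
python3 - <<'E'
from plant import *
import cv2
o=get_obs();print(o)
for c in ["side","top","wrist"]:
    p,d=grab_frame(c);cv2.imwrite(f"pics/{c}0.png",p)
    m=camera_model(c);print(c,m)
    for q in ["lip_edge","pointer_tip","sash","pointer","booth","wax_tin","oil_bottle"]:
        if c!="wrist":
            r=boxes_of(q,c);print(q,[(x["score"],x["centre"]) for x in r[:2]])
print(nose_length, get_obs()["time_s"])
E
```

```text
{'time_s': 0.0, 'joint_positions': array([-1.32608772e+00,  1.59027534e-01,  1.59820761e+00,  6.06192459e-06,
        1.38618782e+00, -2.10113949e-01]), 'qvel': array([-0.0001619 , -0.0002808 , -0.0010263 , -0.00115944, -0.00033705,
        0.00038938]), 'joint_torque': array([ 9.33653209e-04, -3.85561860e+01, -3.22110021e+01,  7.02233473e-02,
        3.78390891e-02, -1.40979628e-04]), 'position': array([ 0.25243257, -0.51598808,  0.2356433 ]), 'eef_rot': array([-9.15069079e-04,  9.74253021e-01,  2.25455570e-01, -1.28504321e-05]), 'wrist_force': array([-0.59004805, -0.71912476, -0.08995811]), 'ft_torque': array([-0.00979377,  0.00853825, -0.00092778]), 'gripper_width': 0.9954983922744839}
side {'fx': 423.1689368280108, 'fy': 423.1689368280108, 'cx': 282.23147205599844, 'cy': 210.19920820324248, 'origin': array([-0.21877755,  0.94973513,  0.96717755]), 'rotation': array([ 0.15882808, -0.28675857,  0.83897759, -0.43434982])}
lip_edge [(0.72, [0.6157, -0.0438, 0.1703])]
pointer_tip []
sash [(0.9, [0.6159, -0.0402, 0.1685])]
pointer []
booth [(0.82, [0.6452, 0.0219, 0.1679]), (0.34, [0.4763, -0.2151, 0.0399])]
wax_tin []
oil_bottle [(0.65, [0.4569, 0.1389, 0.074])]
top {'fx': 527.0940913652956, 'fy': 527.0940913652956, 'cx': 279.1325368949016, 'cy': 204.10917112885184, 'origin': array([ 0.43846636, -0.00446914,  1.54761718]), 'rotation': array([-0.03278407,  0.71667837, -0.69612185,  0.02667752])}
lip_edge [(0.84, [0.6126, -0.0573, 0.1706])]
pointer_tip [(0.49, [0.6251, -0.2682, 0.2214])]
sash [(0.74, [0.608, -0.0579, 0.1667])]
pointer []
booth [(0.73, [0.6644, -0.0613, 0.2339])]
wax_tin [(0.57, [0.4631, -0.233, 0.052])]
oil_bottle [(0.79, [0.4658, 0.1268, 0.0921])]
wrist {'fx': 336.88771737505454, 'fy': 336.88771737505454, 'cx': 277.23579271441037, 'cy': 210.09855450133537, 'origin': array([ 0.32908884, -0.47953997,  0.38532942]), 'rotation': array([ 0.12833888,  0.83852323, -0.52335902, -0.08064277])}
0.022 0.85
```

View pics/side0.png

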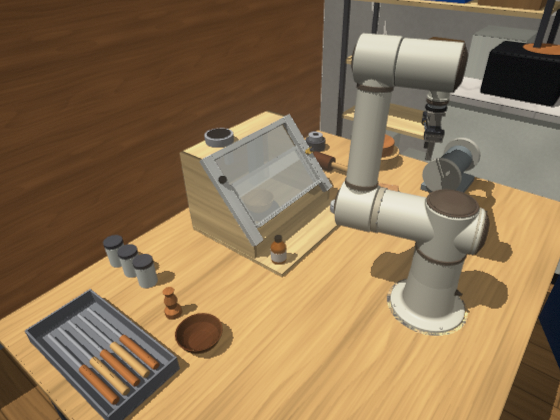

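View pics/top0.png

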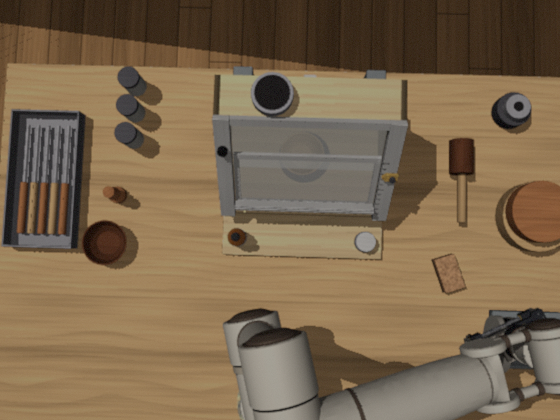

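View pics/wrist0.png

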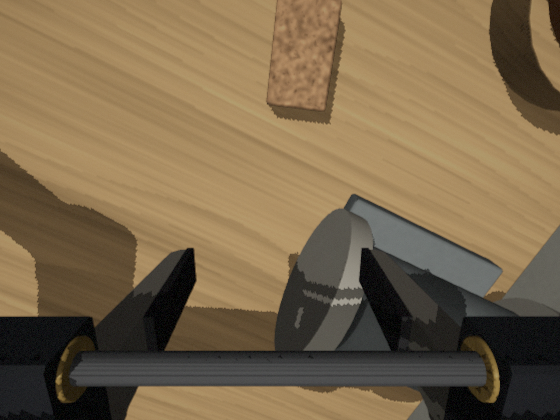

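The side view shows the booth with its lip near the base of the sloping front. The top view shows the lip from about (235,205) to (375,212), the brass pointer at (388,178) on the right rail, the bottle at (236,237) and the tin at (366,242). The wrist view shows only the cork block and the bench clutter. Next I'll get the booth's yaw.

```bash
cat > h.py <<'E'
from plant import *
import numpy as np, cv2
from scipy.spatial.transform import Rotation as R
def rot(m):
    q=np.asarray(m["rotation"]);return R.from_quat(q[[1,2,3,0]]).as_matrix()
def px2w(m,u,v,z):
    u,v,z=map(np.asarray,(u,v,z))
    c=np.stack([(u-m["cx"])/m["fx"]*z,(v-m["cy"])/m["fy"]*z,z],-1)
    return c@rot(m).T+m["origin"]
def w2px(m,p):
    c=(np.asarray(p)-m["origin"])@rot(m)
    return np.stack([m["fx"]*c[...,0]/c[...,2]+m["cx"],m["fy"]*c[...,1]/c[...,2]+m["cy"]],-1)
E
python3 - <<'E'
from h import *
m=camera_model("top");p,d=grab_frame("top")
r=trace("lip_edge","top");print([(x["score"],x["mask"].sum()) for x in r])
mk=r[0]["mask"];v,u=np.nonzero(mk&(d>0));W=px2w(m,u,v,d[v,u])
print(u.min(),u.max(),v.min(),v.max())
# sash mask -> lip only pixels: near the front
for uu in (250,300,350):
  for vv in range(186,222,2): print(uu,vv,int(mk[vv,uu]),np.round(px2w(m,uu,vv,d[vv,uu]),3))
i=p[140:260,190:420];cv2.imwrite("pics/topz.png",cv2.resize(i,None,fx=3.4,fy=3.4,interpolation=cv2.INTER_CUBIC))
for q in ["wax_tin","oil_bottle","turned_bowl"]:print(q,boxes_of(q,"top")[:1])
E
```

```text
[(0.78, np.int64(8348))]
233 381 152 214
250 186 1 [0.602 0.088 0.151]
250 188 1 [0.597 0.089 0.146]
250 190 1 [0.592 0.089 0.143]
250 192 1 [0.588 0.089 0.135]
250 194 1 [0.583 0.089 0.126]
250 196 1 [0.578 0.089 0.123]
250 198 1 [0.573 0.09  0.118]
250 200 1 [0.568 0.09  0.114]
250 202 1 [0.562 0.089 0.118]
250 204 1 [0.556 0.088 0.132]
250 206 1 [0.551 0.088 0.129]
250 208 1 [0.545 0.088 0.13 ]
250 210 1 [0.54  0.088 0.125]
250 212 0 [0.538 0.092 0.067]
250 214 0 [0.536 0.095 0.017]
250 216 0 [0.53  0.094 0.016]
250 218 0 [0.524 0.094 0.017]
250 220 0 [0.518 0.094 0.021]
300 186 1 [ 0.606 -0.045  0.155]
300 188 1 [ 0.602 -0.045  0.14 ]
300 190 1 [ 0.596 -0.045  0.147]
300 192 1 [ 0.591 -0.046  0.143]
300 194 1 [ 0.586 -0.046  0.135]
300 196 1 [ 0.582 -0.046  0.127]
300 198 1 [ 0.577 -0.047  0.119]
300 200 1 [ 0.573 -0.047  0.107]
300 202 1 [ 0.566 -0.047  0.117]
300 204 1 [ 0.56  -0.047  0.121]
300 206 1 [ 0.554 -0.047  0.129]
300 208 1 [ 0.549 -0.047  0.128]
300 210 1 [ 0.543 -0.047  0.13 ]
300 212 1 [ 0.542 -0.049  0.069]
300 214 0 [ 0.537 -0.05   0.06 ]
300 216 0 [ 0.535 -0.051
[... 161 characters left out ...]
.179  0.144]
350 192 1 [ 0.594 -0.179  0.146]
350 194 1 [ 0.59  -0.18   0.136]
350 196 1 [ 0.585 -0.181  0.133]
350 198 1 [ 0.58  -0.182  0.124]
350 200 1 [ 0.575 -0.183  0.119]
350 202 1 [ 0.57  -0.183  0.115]
350 204 1 [ 0.564 -0.183  0.121]
350 206 1 [ 0.559 -0.182  0.123]
350 208 1 [ 0.553 -0.182  0.129]
350 210 1 [ 0.547 -0.182  0.131]
350 212 1 [ 0.542 -0.181  0.135]
350 214 0 [ 0.541 -0.19   0.065]
350 216 0 [ 0.537 -0.193  0.046]
350 218 0 [ 0.533 -0.196  0.021]
350 220 0 [ 0.527 -0.197  0.014]
wax_tin [{'centre': [0.464, -0.2333, 0.0517], 'score': 0.57}]
oil_bottle [{'centre': [0.4643, 0.1269, 0.0923], 'score': 0.56}]
turned_bowl [{'centre': [0.3793, -0.472, 0.0307], 'score': 0.26}]
```

View pics/topz.png

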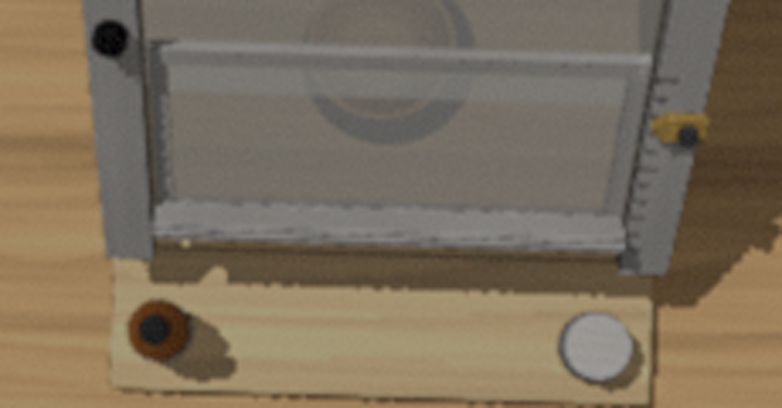

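The zoomed view shows the lip running nearly straight across at a yaw of about 0. The pointer tip is at crop (652,127). I'll move up to a viewing pose in front.

{"method": "apply_moves", "body": {
  "linear": [
    [0.021,0.038,0.02],
    [0.021,0.038,0.02],
    [0.021,0.038,0.02],
    [0.021,0.038,0.02],
    [0.021,0.038,0.02],
    [0.021,0.038,0.02],
    [0.021,0.038,0.02],
    [0.021,0.038,0.02],
    [0.021,0.038,0.02],
    [0,0,0]
  ],
  "spin": [-0.049,-0.049,-0.049,-0.049,-0.049,-0.049,-0.049,-0.049,-0.049,0],
  "claw": [0,0,0,0,0,0,0,0,0,0]
}}

```text
time_s: 2.1
position: [0.4445, -0.1594, 0.4229]
eef_rot: [-0.002, 1.0, -0.004, 0.004]
wrist_force: [0.6, -0.7, 0.4]
gripper_width: 0.152
```

Run:
```python
from h import *
o=get_obs();print(o["position"],R.from_quat(o["eef_rot"][[1,2,3,0]]).as_matrix().round(3).tolist(),o["gripper_width"])
m=camera_model("wrist");p,d=grab_frame("wrist");cv2.imwrite("pics/w1.png",p);np.savez("w1.npz",p=p,d=d,**m)
for q in ["lip_edge","pointer_tip"]:print(q,boxes_of(q,"wrist")[:2])
```

```text
[ 0.44446303 -0.15936387  0.42289356] [[1.0, -0.009, 0.008], [-0.009, -1.0, 0.004], [0.008, -0.004, -1.0]] 0.15242719824053697
lip_edge [{'centre': [0.5959, -0.0551, 0.1472], 'score': 0.66}]
pointer_tip [{'centre': [0.6207, -0.2713, 0.2153], 'score': 0.76}]
```

View pics/w1.png

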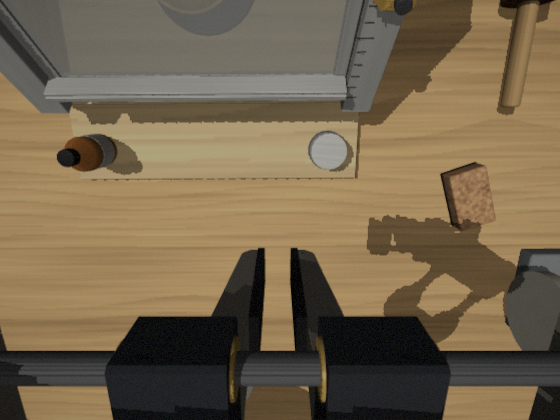

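The wrist view shows the lip from (47,90) to (347,90), with the pointer cut off by the top border at (385,5). I'll move 0.1 m ahead.

{"method": "apply_moves", "body": {
  "linear": [
    [0.04,-0.02,0],
    [0.04,-0.02,0],
    [0.03,-0.01,0],
    [0,0,0]
  ],
  "spin": [0,0,0,0],
  "claw": [0,0,0,0]
}}

```text
time_s: 2.65
position: [0.5499, -0.2205, 0.4112]
eef_rot: [-0.005, 1.0, -0.011, -0.004]
wrist_force: [-0.9, 0.3, -0.8]
gripper_width: 0.007
```

Run:
```python
from h import *
o=get_obs();print(o["position"],o["gripper_width"])
m=camera_model("wrist");p,d=grab_frame("wrist");cv2.imwrite("pics/w2.png",p);np.savez("w2.npz",p=p,d=d,**m)
for q in ["lip_edge","pointer_tip"]:print(q,boxes_of(q,"wrist")[:2])
r=trace("pointer_tip","wrist");v,u=np.nonzero(r[0]["mask"]);print(u.min(),u.max(),v.min(),v.max())
c=p[20:260,200:480];cv2.imwrite("pics/w2z.png",cv2.resize(c,(800,600*240*280//(240*280)) if 0 else None,fx=2.5,fy=2.5,interpolation=cv2.INTER_CUBIC))
```

```text
[ 0.54988813 -0.22049946  0.41124986] 0.007147486847702442
lip_edge [{'centre': [0.6204, -0.0808, 0.1745], 'score': 0.71}]
pointer_tip [{'centre': [0.6283, -0.2712, 0.2235], 'score': 0.67}]
307 350 100 128
```

View pics/w2.png

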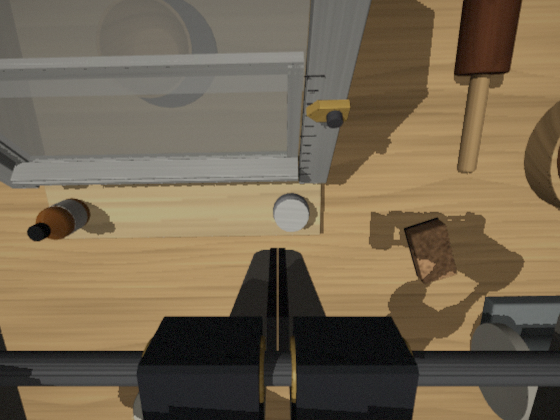

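View pics/w2z.png

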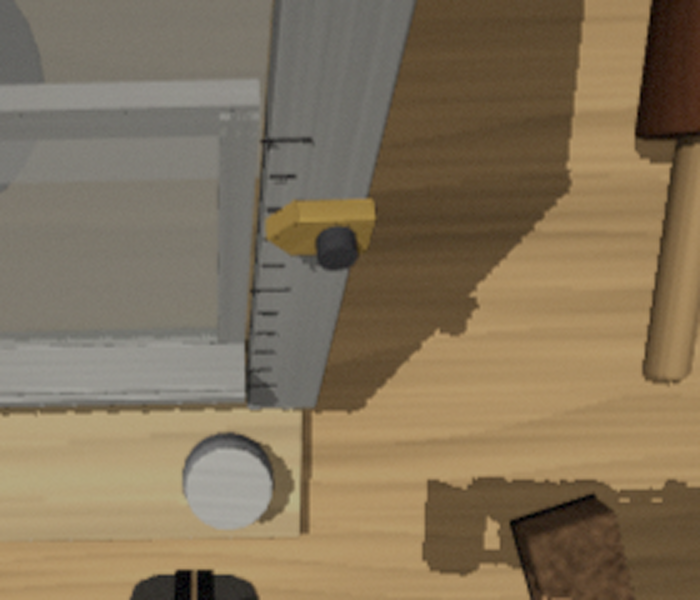

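The pointer's sharp end is at about (305,114) in the wrist picture and the lip's right lower corner at about (298,183). Both are clear, so I'll extract 3-D profiles.

Run:
```python
from h import *
f=np.load("w2.npz");m={k:f[k] for k in ("fx","fy","cx","cy","origin","rotation")};d=f["d"];p=f["p"]
print(m["origin"])
us=np.arange(60,285)
for v in range(152,196,2):
    # follow lip edge slope: find offset 0
    W=px2w(m,us,np.full_like(us,v),d[v,us]); W=W[d[v,us]>0]
    print(v,np.median(W,0).round(4),p[v,us].mean(0).round(0))
print("pointer")
for v in range(100,124,3):
    print(v,[tuple(px2w(m,u,v,d[v,u]).round(3)) for u in range(300,326,4)], [tuple(map(int,p[v,u])) for u in (302,304,306,308,310)])
# lip silhouette in columns
for u in (60,100,150,200,250,290):
    col=d[170:200,u]; j=np.argmax(np.abs(np.diff(col)));print(u,170+j,col[j],col[j+1],px2w(m,u,170+j,col[j]).round(4))
```

```text
[ 0.63630125 -0.22419248  0.55919367]
152 [ 0.5769 -0.0818  0.1244] [107. 116. 120.]
154 [ 0.5737 -0.0816  0.1207] [109. 115. 117.]
156 [ 0.5706 -0.0794  0.1169] [119. 124. 125.]
158 [ 0.5673 -0.0772  0.1146] [130. 135. 136.]
160 [ 0.5657 -0.0786  0.1185] [137. 142. 143.]
162 [ 0.5634 -0.0795  0.1207] [139. 145. 146.]
164 [ 0.561  -0.0809  0.1227] [139. 145. 146.]
166 [ 0.5587 -0.0814  0.1246] [139. 145. 146.]
168 [ 0.5564 -0.0823  0.1265] [140. 146. 148.]
170 [ 0.5542 -0.0808  0.1284] [140. 145. 147.]
172 [ 0.552  -0.0822  0.1305] [140. 145. 147.]
174 [ 0.5497 -0.0827  0.1322] [141. 147. 148.]
176 [ 0.5475 -0.0829  0.1338] [138. 144. 145.]
178 [ 0.5447 -0.0825  0.1337] [134. 139. 140.]
180 [ 0.5421 -0.0812  0.1329] [127. 133. 134.]
182 [ 0.5389 -0.0811  0.1313] [ 99. 110. 115.]
184 [ 0.51   -0.0421  0.0196] [ 80. 102. 114.]
186 [ 0.5066 -0.0417  0.019 ] [100. 134. 152.]
188 [ 0.5033 -0.0417  0.0191] [116. 154. 173.]
190 [ 0.4998 -0.042   0.0191] [120. 159. 179.]
192 [ 0.4965 -0.0407  0.019 ] [120. 159. 178.]
194 [ 0.4929 -0.0392  0.0192] [118. 156. 176.]
pointer
100 [(np.float64(0.6
[... 3613 characters left out ...]
 (np.float64(0.616), np.float64(-0.252), np.float64(0.195)), (np.float64(0.615), np.float64(-0.257), np.float64(0.195)), (np.float64(0.616), np.float64(-0.259), np.float64(0.212)), (np.float64(0.616), np.float64(-0.263), np.float64(0.21)), (np.float64(0.616), np.float64(-0.267), np.float64(0.212))] [(61, 68, 71), (107, 112, 112), (108, 113, 114), (112, 118, 117), (112, 116, 118)]
60 185 0.4434962 0.5573807 [0.5377 0.0684 0.13  ]
100 184 0.44416785 0.55644494 [0.5376 0.0161 0.1284]
150 175 0.43626353 0.0 [ 0.5489 -0.0531  0.1318]
200 182 0.43968803 0.55605334 [ 0.538  -0.1168  0.1307]
250 181 0.4378429 0.55238867 [ 0.5382 -0.1823  0.1314]
290 181 0.44029632 0.5530758 [ 0.5364 -0.2343  0.1285]
```

Estimates in the x–z section are lip edge E ≈ (0.537, 0.127) and pointer tip ≈ (0.625, 0.221), so the window has about 128 mm to travel. I'll go to the centre of the lip, in front of it.

{"method": "apply_moves", "body": {
  "linear": [
    [-0.018,0.04,0],
    [-0.018,0.04,0],
    [-0.018,0.04,0],
    [-0.016,0.038,0],
    [0,0,-0.045],
    [0,0,-0.045],
    [0,0,-0.045],
    [0,0,-0.045],
    [0,0,-0.04],
    [0,0,0],
    [0,0,0]
  ],
  "spin": [0,0,0,0,0,0,0,0,0,0,0],
  "claw": [0,0,0,0,0,0,0,0,0,0,0]
}}

```text
time_s: 3.95
position: [0.4643, -0.0546, 0.1983]
eef_rot: [0.001, 1.0, -0.013, 0.009]
wrist_force: [0.4, 0.1, 0.8]
gripper_width: 0.003
```

Run:
```python
from h import *
o=get_obs();print(o["position"],o["gripper_width"],R.from_quat(o["eef_rot"][[1,2,3,0]]).as_matrix().round(3).tolist())
m=camera_model("wrist");p,d=grab_frame("wrist");cv2.imwrite("pics/w3.png",p);np.savez("w3.npz",p=p,d=d,**m)
p,d=grab_frame("side");cv2.imwrite("pics/s3.png",cv2.resize(p[100:280,170:410],None,fx=3,fy=3))
```

```text
[ 0.464258   -0.05461274  0.19825903] 0.0032928187020181935 [[1.0, -0.025, 0.018], [-0.025, -1.0, -0.002], [0.018, 0.001, -1.0]]
```

View pics/w3.png

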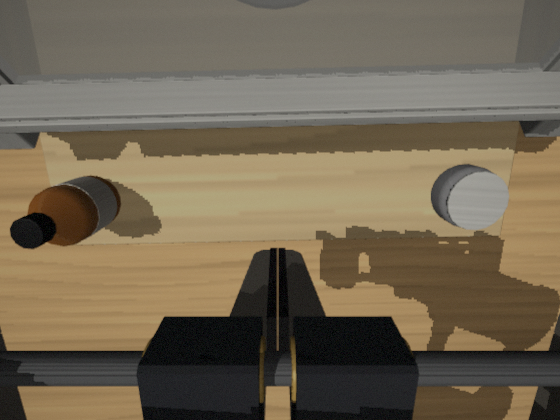

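View pics/s3.png

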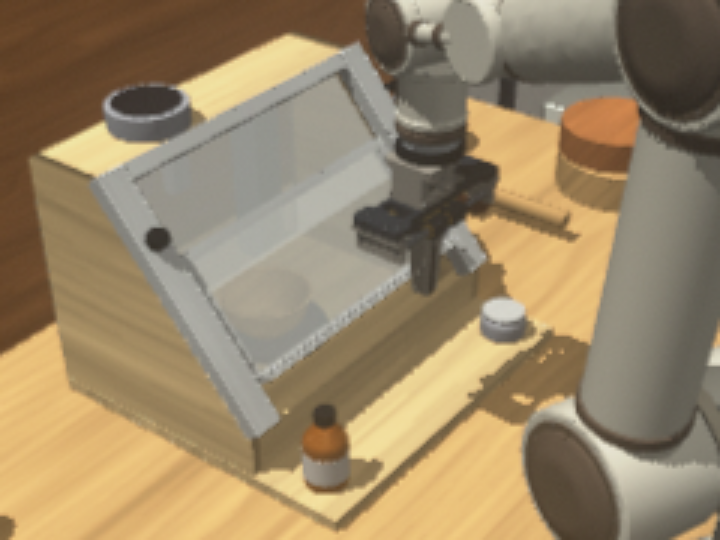

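The wrist view shows the lip across rows 80–127, with the closed fingers in front of it and clear of the bottle and tin. I'll refine E from this view, then descend.

Run:
```python
from h import *
f=np.load("w3.npz");m={k:f[k] for k in ("fx","fy","cx","cy","origin","rotation")};d=f["d"]
for u in (60,150,200,280,350,430,500):
    print(u)
    for v in range(106,130,2):
        if d[v,u]>0:
            w=px2w(m,u,v,d[v,u]);print("  ",v,w.round(4),"s",round(.643*w[0]+.766*w[2],4),"n",round(-.766*w[0]+.643*w[2],4)) if u in(200,350) or v in(122,124,126) else 0
```

```text
60
   122 [0.5435 0.0776 0.133 ] s 0.4513 n -0.3308
   124 [0.5424 0.0768 0.1346] s 0.4518 n -0.3289
   126 [0.5411 0.0786 0.1321] s 0.4492 n -0.3295
150
   122 [0.5421 0.0215 0.134 ] s 0.4512 n -0.3291
   124 [0.5408 0.0231 0.13  ] s 0.4474 n -0.3307
   126 [0.5396 0.0233 0.1301] s 0.4466 n -0.3297
200
   106 [ 0.5508 -0.0097  0.1322] s 0.4554 n -0.3369
   108 [ 0.5496 -0.0097  0.1328] s 0.4551 n -0.3356
   110 [ 0.5484 -0.0099  0.1339] s 0.4552 n -0.334
   112 [ 0.5472 -0.0097  0.1336] s 0.4542 n -0.3333
   114 [ 0.5461 -0.0097  0.1343] s 0.454 n -0.332
   116 [ 0.5449 -0.0092  0.1324] s 0.4518 n -0.3323
   118 [ 0.5437 -0.0089  0.1314] s 0.4502 n -0.332
   120 [ 0.5425 -0.009   0.1323] s 0.4501 n -0.3305
   122 [ 0.5413 -0.0092  0.134 ] s 0.4507 n -0.3285
   124 [ 0.54   -0.0084  0.1305] s 0.4472 n -0.3298
   126 [ 0.5388 -0.0082  0.1301] s 0.4461 n -0.3291
   128 [ 0.5375 -0.0077  0.1286] s 0.4441 n -0.3291
280
   122 [ 0.54   -0.0586  0.1313] s 0.4478 n -0.3292
   124 [ 0.5387 -0.0585  0.1298] s 0.4459 n -0.3292
   126 [ 0.5375 -0.0585  0.1283] s 0.4438 n -0.3292
350
   106 [ 0.
[... 229 characters left out ...]
s 0.451 n -0.3313
   116 [ 0.5426 -0.1017  0.1334] s 0.451 n -0.3298
   118 [ 0.5414 -0.1017  0.1336] s 0.4504 n -0.3288
   120 [ 0.5401 -0.102   0.1321] s 0.4485 n -0.3288
   122 [ 0.5389 -0.1022  0.1315] s 0.4472 n -0.3283
   124 [ 0.5376 -0.1028  0.129 ] s 0.4445 n -0.3288
   126 [ 0.5312 -0.126   0.0186] s 0.3558 n -0.3949
   128 [ 0.5294 -0.1258  0.0195] s 0.3554 n -0.3929
430
   122 [ 0.5375 -0.1532  0.129 ] s 0.4445 n -0.3288
   124 [ 0.531  -0.2024  0.0175] s 0.3549 n -0.3955
   126 [ 0.5292 -0.2022  0.0184] s 0.3544 n -0.3936
500
   122 [ 0.5313 -0.2679  0.0189] s 0.3561 n -0.3948
   124 [ 0.5294 -0.2688  0.0181] s 0.3542 n -0.3939
   126 [ 0.5276 -0.2688  0.0185] s 0.3534 n -0.3922
```

{"method": "apply_moves", "body": {
  "linear": [
    [0.015,0,-0.03],
    [0.015,0,-0.025],
    [0,0,0],
    [0,0,0]
  ],
  "spin": [0,0,0,0],
  "claw": [0,0,0,0]
}}

```text
time_s: 4.45
position: [0.5029, -0.0579, 0.1546]
eef_rot: [0.005, 1.0, -0.013, 0.02]
wrist_force: [1.2, 0.9, 0.7]
gripper_width: 0.004
```

E is confirmed at s = 0.443 (0.537, 0.128). I'll lower the tip to about 12 mm below the edge, then approach.

{"method": "apply_moves", "body": {
  "linear": [
    [0,0,-0.017],
    [0,0,0],
    [0.01,0,0],
    [0,0,0]
  ],
  "spin": [0,0,0,0],
  "claw": [0,0,0,0]
}}

```text
time_s: 4.85
position: [0.5174, -0.0597, 0.1465]
eef_rot: [0.007, 1.0, -0.013, 0.026]
wrist_force: [-0.4, 0.8, 0.1]
gripper_width: 0.004
```

{"method": "apply_moves", "body": {
  "linear": [
    [0,0,-0.012],
    [0,0,-0.003],
    [0,0,0]
  ],
  "spin": [0,0,0],
  "claw": [0,0,0]
}}

```text
time_s: 5.15
position: [0.5186, -0.0601, 0.1325]
eef_rot: [0.008, 1.0, -0.013, 0.027]
wrist_force: [0.6, -0.1, -0.2]
gripper_width: 0.007
```

{"method": "apply_moves", "body": {
  "linear": [
    [0.008,0,0.003],
    [0.007,0,0.006],
    [0.007,0,0.007],
    [0.007,0,0.007],
    [0,0,0]
  ],
  "spin": [0,0,0,0,0],
  "claw": [0,0,0,0,0]
}}

```text
time_s: 5.65
position: [0.5429, -0.0598, 0.1538]
eef_rot: [0.007, 1.0, -0.012, 0.017]
wrist_force: [-1.5, -0.4, 0.9]
gripper_width: 0.002
```

Run:
```python
from h import *
o=get_obs();print(o["position"],o["wrist_force"])
m=camera_model("wrist");p,d=grab_frame("wrist");cv2.imwrite("pics/w4.png",p);np.savez("w4.npz",p=p,d=d,**m)
for u in (150,200,350,430):
    for v in range(90,170):
        if d[v,u]>0 and d[v+1,u]-d[v,u]>.06:
            w=px2w(m,u,v,d[v,u]);print(u,v,w.round(4),"s",round(.643*w[0]+.766*w[2],4),"n",round(-.766*w[0]+.643*w[2],4))
```

```text
[ 0.54286367 -0.05983329  0.15375168] [-1.49950433 -0.41111028  0.90269548]
```

View pics/w4.png

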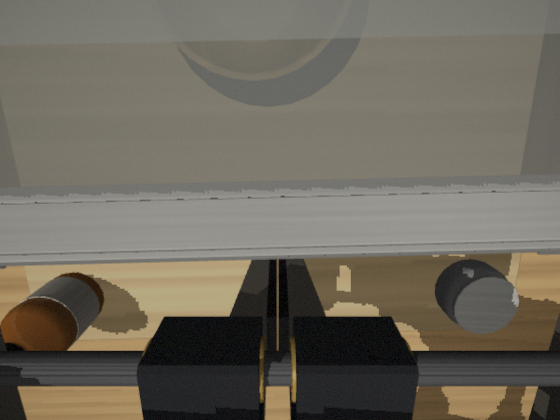

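The wrist view now shows the fingertips meeting the lip's front edge at about (278,258). I'll measure how far it moved.

```bash
cat > meas.py <<'E'
from h import *
def edge(m,d,us=(60,120,180,220,340,380,420),lo=60,hi=330):
    out=[]
    for u in us:
        for v in range(hi,lo,-1):
            if d[v,u]>0 and d[v+1,u]-d[v,u]>.04:
                w=px2w(m,u,v,d[v,u]);s=.643*w[0]+.766*w[2];n=-.766*w[0]+.643*w[2]
                if abs(n+.329)<.006: out.append((u,v,w[1],s,n))
    return np.round(out,4)
E
python3 - <<'E'
from meas import *
f=np.load("w4.npz");m={k:f[k] for k in ("fx","fy","cx","cy","origin","rotation")}
print(edge(m,f["d"]))
E
```

```text
[[ 6.000e+01  2.640e+02  4.930e-02  4.689e-01 -3.297e-01]
 [ 1.200e+02  2.630e+02  1.880e-02  4.693e-01 -3.292e-01]
 [ 1.800e+02  2.610e+02 -1.170e-02  4.704e-01 -3.290e-01]
 [ 2.200e+02  2.600e+02 -3.150e-02  4.692e-01 -3.293e-01]
 [ 3.400e+02  2.570e+02 -9.210e-02  4.696e-01 -3.290e-01]
 [ 3.800e+02  2.560e+02 -1.121e-01  4.703e-01 -3.287e-01]
 [ 4.200e+02  2.550e+02 -1.326e-01  4.696e-01 -3.289e-01]]
```

The lip moved 26 mm and contact is good, 16 mm above the fingertip. About 101 mm remains, so I'll push about 75 mm along the slope and measure again.

{"method": "apply_moves", "body": {
  "linear": [
    [0.0065,0,0.0075],
    [0.0065,0,0.0075],
    [0.0065,0,0.0075],
    [0.0065,0,0.0075],
    [0.0065,0,0.0075],
    [0.0065,0,0.0075],
    [0.0065,0,0.0075],
    [0,0,0]
  ],
  "spin": [0,0,0,0,0,0,0,0],
  "claw": [0,0,0,0,0,0,0,0]
}}

```text
time_s: 6.5
position: [0.5895, -0.0596, 0.209]
eef_rot: [0.007, 1.0, -0.012, 0.013]
wrist_force: [-3.6, 0.1, 1.3]
gripper_width: 0.003
```

Run:
```python
from meas import *
o=get_obs();print(o["position"],o["wrist_force"])
m=camera_model("wrist");p,d=grab_frame("wrist");cv2.imwrite("pics/w5.png",p);np.savez("w5.npz",p=p,d=d,**m)
print(edge(m,d)); print(boxes_of("pointer_tip","wrist")[:1])
```

```text
[ 0.58945102 -0.05963817  0.20898048] [-3.64780436  0.1231043   1.28842702]
[[ 6.000e+01  2.650e+02  4.920e-02  5.413e-01 -3.292e-01]
 [ 1.200e+02  2.630e+02  1.860e-02  5.424e-01 -3.291e-01]
 [ 1.800e+02  2.620e+02 -1.130e-02  5.420e-01 -3.289e-01]
 [ 2.200e+02  2.610e+02 -3.120e-02  5.404e-01 -3.293e-01]
 [ 3.400e+02  2.570e+02 -9.170e-02  5.429e-01 -3.289e-01]
 [ 3.800e+02  2.560e+02 -1.118e-01  5.430e-01 -3.288e-01]
 [ 4.200e+02  2.550e+02 -1.322e-01  5.423e-01 -3.290e-01]]
[]
```

View pics/w5.png

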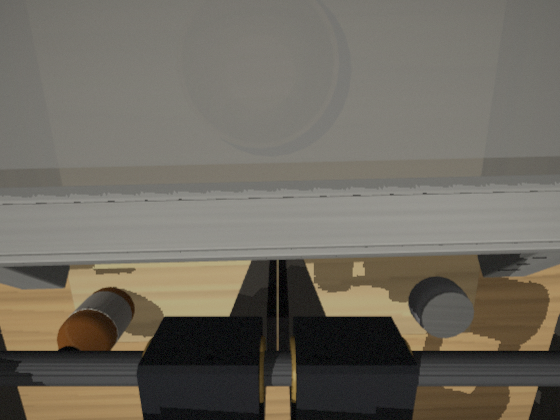

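s = 0.542, with about 29 mm left. I'll push about 17 mm more, then back off to see the pointer and lip end together.

{"method": "apply_moves", "body": {
  "linear": [
    [0.006,0,0.007],
    [0.005,0,0.006],
    [0,0,0],
    [-0.03,0,0],
    [-0.02,0,0.02],
    [0,-0.04,0.03],
    [0,-0.04,0.03],
    [0,-0.04,0.03],
    [0,-0.02,0.02],
    [0,0,0]
  ],
  "spin": [0,0,0,0,0,0,0,0,0,0],
  "claw": [0,0,0,0,0,0,0,0,0,0]
}}

```text
time_s: 7.6
position: [0.5526, -0.2022, 0.3585]
eef_rot: [0.009, 1.0, -0.01, 0.021]
wrist_force: [-0.1, 0.4, 0.3]
gripper_width: 0.009
```

Run:
```python
from meas import *
o=get_obs();print(o["position"],o["wrist_force"])
m=camera_model("wrist");p,d=grab_frame("wrist");cv2.imwrite("pics/w6.png",p);np.savez("w6.npz",p=p,d=d,**m)
print(m["origin"],edge(m,d)); print(boxes_of("pointer_tip","wrist")[:1])
r=trace("pointer_tip","wrist")
if r: v,u=np.nonzero(r[0]["mask"]);print(u.min(),u.max(),v.min(),v.max(),[ (k,v[u==k].min(),v[u==k].max()) for k in range(u.min(),u.min()+6) if (u==k).any()])
```

```text
[ 0.55263815 -0.20219415  0.35854277] [-0.05465636  0.43883851  0.28580351]
[ 0.63146368 -0.20154834  0.5106735 ] [[ 6.000e+01  1.500e+02 -1.890e-02  5.563e-01 -3.296e-01]
 [ 1.200e+02  1.490e+02 -7.070e-02  5.569e-01 -3.288e-01]
 [ 1.800e+02  1.480e+02 -1.221e-01  5.566e-01 -3.286e-01]
 [ 2.200e+02  1.470e+02 -1.566e-01  5.571e-01 -3.284e-01]]
[{'centre': [0.627, -0.2746, 0.2207], 'score': 0.56}]
327 377 111 144 [(327, np.int64(122), np.int64(125)), (328, np.int64(120), np.int64(129)), (329, np.int64(120), np.int64(130)), (330, np.int64(119), np.int64(131)), (331, np.int64(119), np.int64(131)), (332, np.int64(118), np.int64(132))]
```

View pics/w6.png

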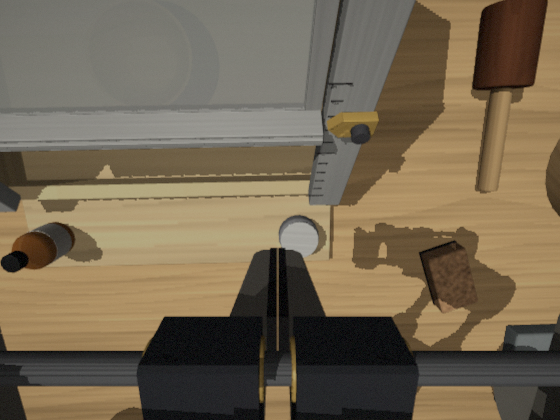

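The wrist view shows the lip's end at (323,145) and the pointer tip at (327,124). The lip is slightly too low. Next I'll zoom in and compute.

Run:
```python
from meas import *
f=np.load("w6.npz");m={k:f[k] for k in ("fx","fy","cx","cy","origin","rotation")};p=f["p"]
c=p[85:165,290:396];cv2.imwrite("pics/w6z.png",cv2.resize(c,None,fx=7,fy=7,interpolation=cv2.INTER_CUBIC))
Rm=rot(m)
for n in (-.332,-.337,-.342):
  for v in range(118,134,2):
    r=Rm@np.array([(327-m["cx"])/m["fx"],(v-m["cy"])/m["fy"],1]);nv=np.array([-.766,0,.643])
    t=(n-nv@m["origin"])/(nv@r);w=m["origin"]+t*r;print(n,v,w.round(4),round(.643*w[0]+.766*w[2],4))
# plausible projections of tip line (n -.332..-.342) at s values
for s in (.560,.565,.57,.575):
  print(s,[w2px(m,np.array([.643*s-.766*n,-.2505,.766*s+.643*n])).round(1).tolist() for n in(-.332,-.337,-.342)])
```

```text
-0.332 118 [ 0.6319 -0.2452  0.2364] 0.5874
-0.332 120 [ 0.6303 -0.2456  0.2346] 0.585
-0.332 122 [ 0.6288 -0.2459  0.2327] 0.5826
-0.332 124 [ 0.6272 -0.2462  0.2308] 0.5801
-0.332 126 [ 0.6256 -0.2465  0.2289] 0.5776
-0.332 128 [ 0.624  -0.2469  0.227 ] 0.5751
-0.332 130 [ 0.6223 -0.2472  0.225 ] 0.5725
-0.332 132 [ 0.6206 -0.2476  0.223 ] 0.5699
-0.337 118 [ 0.6319 -0.2465  0.2286] 0.5814
-0.337 120 [ 0.6303 -0.2468  0.2268] 0.579
-0.337 122 [ 0.6287 -0.2471  0.2249] 0.5765
-0.337 124 [ 0.6271 -0.2475  0.2229] 0.574
-0.337 126 [ 0.6254 -0.2478  0.2209] 0.5714
-0.337 128 [ 0.6237 -0.2482  0.2189] 0.5688
-0.337 130 [ 0.622  -0.2485  0.2169] 0.5661
-0.337 132 [ 0.6203 -0.2489  0.2148] 0.5634
-0.342 118 [ 0.6319 -0.2477  0.2209] 0.5755
-0.342 120 [ 0.6303 -0.2481  0.2189] 0.573
-0.342 122 [ 0.6286 -0.2484  0.217 ] 0.5704
-0.342 124 [ 0.6269 -0.2487  0.215 ] 0.5678
-0.342 126 [ 0.6253 -0.2491  0.213 ] 0.5652
-0.342 128 [ 0.6235 -0.2495  0.2109] 0.5625
-0.342 130 [ 0.6218 -0.2498  0.2088] 0.5598
-0.342 132 [ 0.62   -0.2502  0.2067] 0.557
0.56 [[328.9, 139.0], [328.3, 134.3], [327.8, 129.7]]
0.565 [[329.7, 135.4], [329.1, 130.6], [328.6, 125.9]]
0.57 [[330.5, 131.7], [330.0, 126.8], [329.4, 122.1]]
0.575 [[331.4, 127.8], [330.8, 122.9], [330.3, 118.2]]
```

View pics/w6z.png

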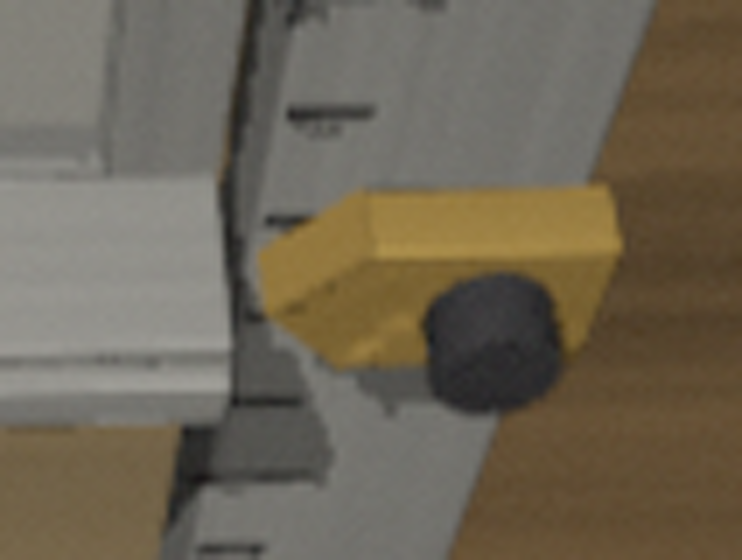

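The tip's edge spans zoom (260,255)–(272,312), giving s ≈ 0.572 from all three solutions. The lip is at 0.5565, so about 15 mm is left. I'm returning beneath the lip.

{"method": "apply_moves", "body": {
  "linear": [
    [-0.003,0.04,0],
    [-0.003,0.04,-0.01],
    [0,0.04,-0.03],
    [0,0.02,-0.04],
    [0,0,-0.04],
    [0,0,-0.01],
    [0,0,0],
    [0,0,0]
  ],
  "spin": [0,0,0,0,0,0,0,0],
  "claw": [0,0,0,0,0,0,0,0]
}}

```text
time_s: 8.55
position: [0.5391, -0.0416, 0.2107]
eef_rot: [0.002, 1.0, -0.002, 0.012]
wrist_force: [-0.6, -0.1, -0.1]
gripper_width: 0.009
```

{"method": "apply_moves", "body": {
  "linear": [
    [0.02,0,0.004],
    [0.02,0,0.003],
    [0,0,0],
    [0,0,0]
  ],
  "spin": [0,0,0,0],
  "claw": [0,0,0,0]
}}

```text
time_s: 8.95
position: [0.5833, -0.0436, 0.2252]
eef_rot: [0.003, 1.0, -0.003, 0.017]
wrist_force: [-0.4, 0.7, -0.4]
gripper_width: 0.007
```

{"method": "apply_moves", "body": {
  "linear": [
    [0.01,0,0],
    [0.004,0,0.001],
    [0.004,0,0.004],
    [0.004,0,0.004],
    [0,0,0]
  ],
  "spin": [0,0,0,0,0],
  "claw": [0,0,0,0,0]
}}

```text
time_s: 9.45
position: [0.6034, -0.0444, 0.2366]
eef_rot: [0.003, 1.0, -0.004, 0.016]
wrist_force: [0.5, 0.6, -0.5]
gripper_width: 0.003
```

Run:
```python
from meas import *
o=get_obs();print(o["position"],o["wrist_force"])
m=camera_model("wrist");p,d=grab_frame("wrist")
print(edge(m,d))
```

```text
[ 0.60337581 -0.04444373  0.236585  ] [ 0.46530048  0.56928909 -0.46077611]
[[ 6.000e+01  2.520e+02  7.140e-02  5.634e-01 -3.295e-01]
 [ 1.200e+02  2.510e+02  3.840e-02  5.653e-01 -3.291e-01]
 [ 1.800e+02  2.510e+02  6.700e-03  5.650e-01 -3.289e-01]
 [ 2.200e+02  2.500e+02 -1.450e-02  5.651e-01 -3.292e-01]
 [ 3.400e+02  2.500e+02 -7.850e-02  5.634e-01 -3.291e-01]
 [ 3.800e+02  2.490e+02 -9.960e-02  5.648e-01 -3.290e-01]
 [ 4.200e+02  2.490e+02 -1.213e-01  5.640e-01 -3.290e-01]]
```

s = 0.5645, so about 7 mm more.

{"method": "apply_moves", "body": {
  "linear": [
    [0.003,0,0.001],
    [0.003,0,0.002],
    [0,0,0]
  ],
  "spin": [0,0,0],
  "claw": [0,0,0]
}}

```text
time_s: 9.8
position: [0.6062, -0.0445, 0.2392]
eef_rot: [0.003, 1.0, -0.004, 0.011]
wrist_force: [-1.5, 0.4, 1.6]
gripper_width: 0.006
```

Run:
```python
from meas import *
o=get_obs();print(o["position"],o["wrist_force"])
m=camera_model("wrist");p,d=grab_frame("wrist")
print(edge(m,d))
```

```text
[ 0.60616325 -0.04445751  0.23922504] [-1.46988883  0.36321317  1.58960159]
[[ 6.000e+01  2.520e+02  7.010e-02  5.688e-01 -3.293e-01]
 [ 1.200e+02  2.520e+02  3.890e-02  5.677e-01 -3.293e-01]
 [ 1.800e+02  2.510e+02  6.600e-03  5.690e-01 -3.292e-01]
 [ 2.200e+02  2.510e+02 -1.450e-02  5.685e-01 -3.291e-01]
 [ 3.400e+02  2.500e+02 -7.830e-02  5.685e-01 -3.290e-01]
 [ 3.800e+02  2.500e+02 -9.970e-02  5.679e-01 -3.290e-01]
 [ 4.200e+02  2.500e+02 -1.212e-01  5.674e-01 -3.289e-01]]
```

{"method": "apply_moves", "body": {
  "linear": [
    [0.003,0,0],
    [0.002,0,0.001],
    [0,0,0],
    [-0.03,0,0],
    [-0.03,0,0.02],
    [0,-0.04,0.03],
    [0,-0.04,0.03],
    [0,-0.04,0.03],
    [0.01,-0.03,0.01],
    [0,0,0],
    [0,0,0]
  ],
  "spin": [0,0,0,0,0,0,0,0,0,0,0],
  "claw": [0,0,0,0,0,0,0,0,0,0,0]
}}

```text
time_s: 10.95
position: [0.5563, -0.1979, 0.3628]
eef_rot: [0.004, 1.0, -0.002, 0.01]
wrist_force: [0.2, -0.2, -0.9]
gripper_width: 0.003
```

Run:
```python
from meas import *
o=get_obs();print(o["position"],o["wrist_force"])
m=camera_model("wrist");p,d=grab_frame("wrist");cv2.imwrite("pics/w7.png",p);np.savez("w7.npz",p=p,d=d,**m)
print(edge(m,d,us=range(40,330,20)))
r=trace("pointer_tip","wrist")
v,u=np.nonzero(r[0]["mask"]);u0=u.min();v0=int(v[u==u0].mean());print(u0,u.max(),v.min(),v.max(),v0)
c=p[v0-40:v0+40,u0-40:u0+66];cv2.imwrite("pics/w7z.png",cv2.resize(c,None,fx=7,fy=7,interpolation=cv2.INTER_CUBIC))
for s in (.568,.572,.576):
  print(s,[w2px(m,np.array([.643*s-.766*n,-.2485,.766*s+.643*n])).round(1).tolist() for n in(-.332,-.337,-.342)])
```

```text
[ 0.55626715 -0.19792605  0.36283683] [ 0.18476349 -0.19352778 -0.85951189]
[[ 4.000e+01  1.390e+02 -4.000e-04  5.679e-01 -3.293e-01]
 [ 6.000e+01  1.390e+02 -1.770e-02  5.686e-01 -3.287e-01]
 [ 8.000e+01  1.390e+02 -3.380e-02  5.678e-01 -3.292e-01]
 [ 1.000e+02  1.390e+02 -5.020e-02  5.671e-01 -3.296e-01]
 [ 1.200e+02  1.380e+02 -6.790e-02  5.691e-01 -3.290e-01]
 [ 1.400e+02  1.380e+02 -8.510e-02  5.700e-01 -3.282e-01]
 [ 1.600e+02  1.380e+02 -1.013e-01  5.688e-01 -3.290e-01]
 [ 1.800e+02  1.380e+02 -1.179e-01  5.685e-01 -3.291e-01]
 [ 2.000e+02  1.380e+02 -1.347e-01  5.685e-01 -3.290e-01]
 [ 2.200e+02  1.380e+02 -1.515e-01  5.685e-01 -3.289e-01]
 [ 2.400e+02  1.380e+02 -1.683e-01  5.682e-01 -3.290e-01]
 [ 2.600e+02  1.380e+02 -1.852e-01  5.689e-01 -3.284e-01]
 [ 2.800e+02  1.380e+02 -2.019e-01  5.695e-01 -3.278e-01]
 [ 3.000e+02  1.380e+02 -2.188e-01  5.685e-01 -3.284e-01]
 [ 3.200e+02  1.380e+02 -2.357e-01  5.683e-01 -3.284e-01]]
336 385 114 144 126
0.568 [[334.8, 134.5], [334.4, 129.7], [333.9, 124.9]]
0.572 [[335.6, 131.6], [335.1, 126.7], [334.7, 121.9]]
0.576 [[336.4, 128.6], [335.9, 123.7], [335.4, 118.8]]
```

View pics/w7.png

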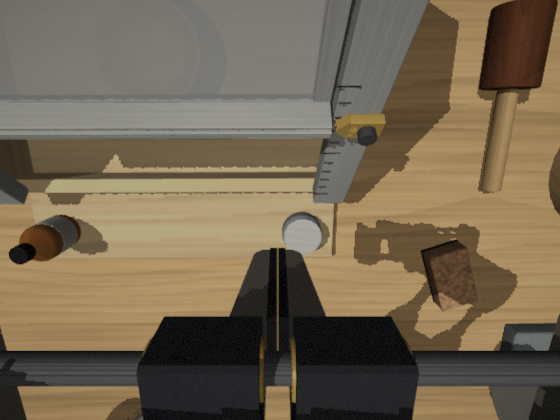

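View pics/w7z.png

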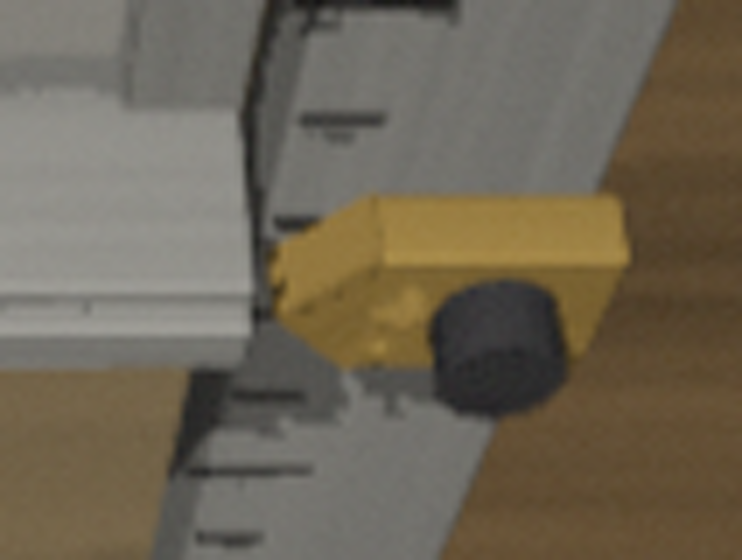

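The tip's edge matches s = 0.572 in this view as well (rows 122–131), and the lip is at 0.568. It's about 4–5 mm low, which is inside tolerance, but I'll push once more for margin.

{"method": "apply_moves", "body": {
  "linear": [
    [-0.003,0.04,0],
    [-0.003,0.04,-0.01],
    [0,0.04,-0.03],
    [0,0.02,-0.04],
    [0,0,-0.03],
    [0,0,-0.003],
    [0,0,0],
    [0,0,0]
  ],
  "spin": [0,0,0,0,0,0,0,0],
  "claw": [0,0,0,0,0,0,0,0]
}}

```text
time_s: 11.85
position: [0.5458, -0.0429, 0.2435]
eef_rot: [0.002, 1.0, 0.004, 0.008]
wrist_force: [0.0, -0.0, 0.0]
gripper_width: 0.003
```

{"method": "apply_moves", "body": {
  "linear": [
    [0.02,0,-0.012],
    [0.02,0,-0.006],
    [0,0,0],
    [0,0,0]
  ],
  "spin": [0,0,0,0],
  "claw": [0,0,0,0]
}}

```text
time_s: 12.25
position: [0.5903, -0.0453, 0.233]
eef_rot: [0.004, 1.0, 0.002, 0.014]
wrist_force: [-0.2, -0.1, -0.3]
gripper_width: 0.005
```

{"method": "apply_moves", "body": {
  "linear": [
    [0.008,0,0],
    [0.005,0,0],
    [0.005,0,0.002],
    [0,0,0]
  ],
  "spin": [0,0,0,0],
  "claw": [0,0,0,0]
}}

```text
time_s: 12.65
position: [0.6084, -0.0461, 0.2379]
eef_rot: [0.005, 1.0, 0.002, 0.014]
wrist_force: [-1.9, 0.5, 0.4]
gripper_width: 0.005
```

Run:
```python
from meas import *
o=get_obs();print(o["position"],o["wrist_force"])
m=camera_model("wrist");p,d=grab_frame("wrist")
e=edge(m,d,us=list(range(40,230,10))+list(range(330,500,10)));print(np.median(e[:,3]),len(e))
```

```text
[ 0.60835717 -0.046058    0.23786035] [-1.93027364  0.52681162  0.40172927]
0.57135 36
```

s = 0.571. I'll back off and check.

{"method": "apply_moves", "body": {
  "linear": [
    [-0.03,0,0],
    [-0.03,0,0.02],
    [0,-0.04,0.03],
    [0,-0.04,0.03],
    [0,-0.04,0.03],
    [0.01,-0.03,0.01],
    [0,0,0],
    [0,0,0]
  ],
  "spin": [0,0,0,0,0,0,0,0],
  "claw": [0,0,0,0,0,0,0,0]
}}

```text
time_s: 13.5
position: [0.554, -0.1989, 0.3592]
eef_rot: [0.005, 1.0, 0.003, 0.015]
wrist_force: [-0.7, 0.3, -0.6]
gripper_width: 0.0
```

Run:
```python
from meas import *
o=get_obs();print(o["position"],o["wrist_force"])
m=camera_model("wrist");p,d=grab_frame("wrist");cv2.imwrite("pics/w8.png",p)
e=edge(m,d,us=range(40,330,10));print(np.median(e[:,3]),np.median(e[-8:,3]),e[-1])
c=p[85:165,296:402];cv2.imwrite("pics/w8z.png",cv2.resize(c,None,fx=7,fy=7,interpolation=cv2.INTER_CUBIC))
for s in (.568,.572,.576):
  print(s,[w2px(m,np.array([.643*s-.766*n,-.2485,.766*s+.643*n])).round(1).tolist() for n in(-.332,-.337,-.342)], w2px(m,np.array([.643*s+.766*.329,-.235,.766*s-.643*.329])).round(1))
p,d=grab_frame("top");cv2.imwrite("pics/t8.png",p)
```

```text
[ 0.55401673 -0.19890149  0.35916694] [-0.73895519  0.31000566 -0.56764866]
0.5707 0.57035 [ 3.200e+02  1.360e+02 -2.354e-01  5.708e-01 -3.283e-01]
0.568 [[335.0, 134.3], [334.5, 129.5], [334.1, 124.7]] [319.1 137.2]
0.572 [[335.8, 131.4], [335.3, 126.5], [334.9, 121.6]] [319.7 134.2]
0.576 [[336.6, 128.3], [336.2, 123.4], [335.7, 118.5]] [320.3 131.2]
```

View pics/w8z.png

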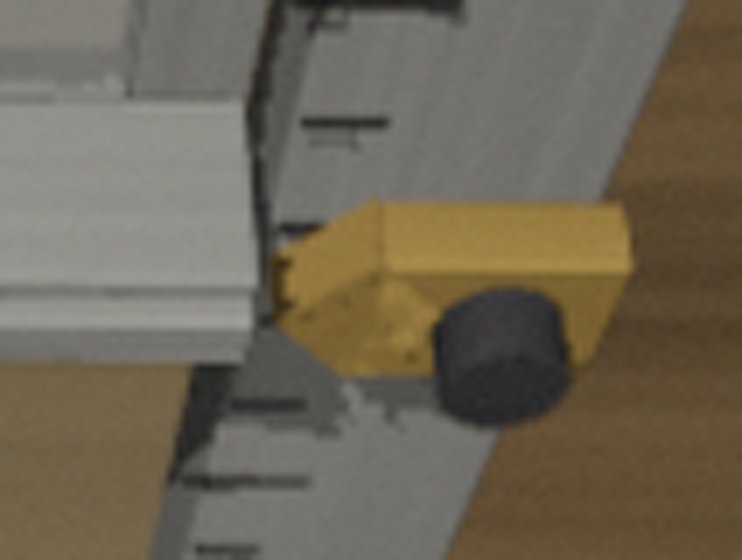

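View pics/t8.png

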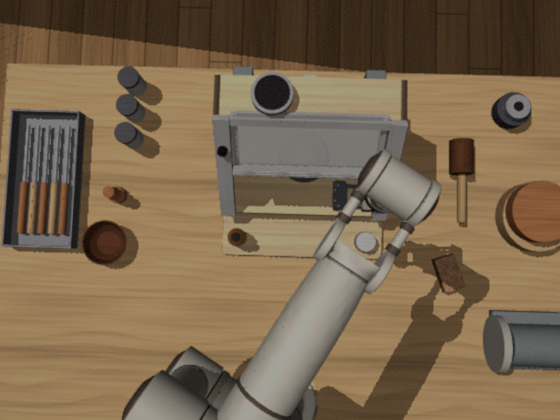

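{"method": "apply_moves", "body": {
  "linear": [
    [-0.03,0,0.03],
    [-0.02,0,0.02],
    [0,0,0],
    [0,0,0],
    [0,0,0]
  ],
  "spin": [0,0,0,0,0],
  "claw": [0,0,0,0,0]
}}

```text
time_s: 14.1
position: [0.5023, -0.1914, 0.403]
eef_rot: [0.001, 1.0, 0.008, 0.01]
wrist_force: [-0.2, -0.1, 0.0]
gripper_width: 0.005
```

```bash
python3 -c "
from plant import *
o=get_obs();print(o['position'],abs(o['qvel']).max());print(finish_job())"
```

```text
[ 0.5022907  -0.19135602  0.40303108] 0.02380944873222891
the job is handed in; nothing more can be done
None
```

The window is up, with the lip's underside about 1–2.5 mm below the pointer tip by my measurements (tolerance 8 mm). The job is handed in; no verdict was reported.

- **Push:** I pushed the lip's lower edge with the closed fingertips, in a few short pushes totalling about 128 mm along the slope. After the first two rounds I backed off to look before finishing. The one exception is a 5 mm push command that moved the lip by nothing measurable, so I came back for a final few millimetres.
- **Last checks:** From the wrist camera, the lip edge is at 0.570–0.571 m along the slope and the tip at 0.572 m. The tip was measured from two views that agreed, with the same camera, so they share its calibration error of about 2 mm.
- **Clearance:** The arm stood in free space at z = 0.40 m with almost no wrist force at hand-in. One joint still read 0.024 rad/s at that moment.
- **Bystanders and pointer:** By eye, the pointer and the bystanders that show in the final top picture stand where they were; I did not measure this. The gripper partly hides the area around the pointer in that picture. The turned bowl was only seen through the window, and its one detection was low-scoring and in the wrong place.

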